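# Swing the bench magnifier over the petri dish

### The arm

A 6-joint arm with a two-finger parallel gripper is mounted at the origin on a cart in front of the work surface, level with it; the furniture and walls round the work are solid. World frame = base frame: x ahead of the robot, y to its left, z up, the work surface at z = 0. Lengths are in mm, angles in rad, forces in N, time in s.
With the tool pointing down it reaches from about 400 to 925 mm from the base axis. Payload 12.5 kg.
Tool frame: the origin (TCP) lies midway between the tips of the shut fingers; the grasp point (between the pads) lies 19 mm behind it; z points along the fingers, y is the line along which they close (so a half turn about z gives the same grasp; the last joint's range is limited). The gripper opens to 95 mm and grips with 3 to 60 N. Pads are 20 mm wide; open, the fingers measure 119 mm over their backs; the gripper's body (75 mm by 180 mm) begins 59 mm behind the grasp point.
Start: joints at [1.128, 0.491, 1.559, -0, 1.092, -0.106], TCP at [206.527, 589.91, 214.661] pointing down, gripper open.
Joint ranges: [-3.1, 3.1], [-0.84, 2.19], [0.05, 2.79], [-1.13, 4.28], [0.06, 2.93], [-2.69, 2.69]. Speed limits (rad/s): [2.22, 2.22, 2.79, 3.14, 3.14, 3.14].

### API

Orientations are given as [roll, pitch, yaw] about the fixed x, y, z axes, in that order (R = Rz(yaw) Ry(pitch) Rx(roll)).
In Python, from cell import env gives the robot as it stands.
- The arm moves only by the tool arm_command, never from a script. Its argument "targets" is a list of rows, each a list of 5 numbers: the shift along the tool's x, y, z in mm, then the turn about the tool's z in degrees, then the opening, from 0 (shut) to 1 (fully open). In form: [[tx, ty, tz, roll, fingers], ...]. A call has 1 to 5 rows; each row is the pose to reach, as a shift and turn from the pose commanded when the call began, along the tool's axes at that moment; what a row does not reach only later rows make up. A row lasts 1/10 s, in which the tool goes at most 50 mm and 8.59 degrees, less where a joint would pass 70% of its speed; a pose out of reach is approached as far as the arm can. A call with a gripper value outside its range is refused whole. The fingers move at their own pace and stop on an object; the grip force is fixed at half the most. Time passes only in rows, so rows that repeat a pose let the fingers close. It gives the time, the measured TCP pose, the force, the opening and the grip force at its end, in the units of the state.
- env.state(): the state, without advancing time (a new reading comes with each control period).
- env.read_camera(name): name is "scene" or "top" or "wrist"; returns a dict with "frame" (480x640x3 uint8, red, green, blue), "vertical_fov" (degrees; the focal length in pixels is half the picture's height over the tangent of half this angle, whatever the lens; pixels are square), "cx", "cy" (the principal point, pixels), "world_from_camera" (4x4, takes a point from camera to world coordinates); the wrist camera has in their place "hand_eye" (4x4, takes a point from camera to tool coordinates, whose origin is the TCP and whose axes are the flange's). Camera axes: x right, y down, z forward; pixel columns grow to the right and rows downward; lengths in mm; the calibration is good to about 2 mm. A picture is of the moment at which its call begins: read the wrist's pose just before it. There is no depth.
- env.job_done(): hands the job in; it is judged then, once.
The state is a dict: "t": time; "joints": joint angles; "qvel": joint speeds; "tau": joint torques, N m; "eef_pos": TCP position; "tcp_rot": TCP orientation; "ft_force": force on the tool from outside, world axes, zero at the start; "moment": the same for the moment, N m; "opening": opening from 0.0 (shut) to 1.0 (fully open); "grip_force": force on a finger pad.
Only numpy, scipy, OpenCV 4.12 (cv2) and the standard library are available. Lean on these libraries where they do the work, as an engineer would, in place of code of your own. Each camera call takes 0.05 s, during which the arm holds its last target. There are 200 camera calls.

### The job

I want to inspect the petri dish through the bench magnifier. Take the magnifier by its red handle, swing its arm round until the lens is centred over the petri dish (not over the beaker or the tape roll), and let go. Leave the dish where it stands.

Things in the scene. Friction and masses are not known exactly. Their poses are not given: they have to be found in the camera images.
- handle (a point): On the axis of the magnifier's red upright handle, a round peg 16 mm thick at the arm's outer end, 215 mm from the pivot axis. Point 175 mm above the worktop; peg top 22 mm higher; free all round for 20 mm above and below the point (lens frame's top: 141 mm). It moves on a level circle, may turn in the fingers, takes about 2 N to move and stays where left.
- lens (a point): Centre of the magnifier's round lens (black frame, 106 mm outer diameter, 12 mm thick), 135 mm above the worktop, on the straight line from pivot to handle, 150 mm from the pivot axis and 65 mm from the handle's axis. A grey bin (about 0.18 x 0.20 m, 0.22 m high), centred at x 0.74, y 0.27, and a spray bottle beside it are fixed and must be cleared on the way.
- pivot (a point): On the arm's upright pivot axis, 135 mm above the worktop (hub top 157 mm), over a fixed round white foot 116 mm wide. The arm points toward the robot (-x) in mid-range and swings 75 degrees to either side; the stand's yaw varies by 9 degrees. It starts turned to the robot's right (-y); the three objects lie farther round to the left (clockwise from above).
- dish_center (a point): Centre of the petri dish, flat, round and pale, 90 mm wide, 15 mm high, loose; point 7.5 mm above the worktop. It lies under the lens's circle, 140 to 160 mm from the pivot axis. A glass beaker (59 mm wide, 70 mm high) and a yellow-green tape roll (52 mm wide, 19 mm high) lie under the same circle in any order; the magnifier passes above them all.
Mind the look-alikes: they are no part of the job. There is more than one size of the part that bears dish_center; the job needs the largest.

How it is judged:
By the outcome, as a careful person would: the job done as asked, in the order asked, and still so for the second after the job is handed in, with the robot touching nothing.
It also fails if it takes over 40 s, if anything falls off the work surface, if the arm or the gripper's body presses on something with over 40 N, if the wrist force passes 120 N, or if a joint passes its speed limit or range.

## Working session

There is one attempt and no reset: what is moved stays moved. The work goes in short steps, Python scripts to look and compute and a tool call to move; the robot and the scene stay as the last step left them, time stands still between calls to the robot, and variables do not carry over. Pictures are saved under pics/ and viewed, at most 10 in all, crops included, and the job is handed in when it is done.

Besides the shell and the picture viewer there is one more tool, called after "Request:" in YAML: its name, and indented under it one key for each argument. arm_command: Moves the arm, as the interface text tells. Its arguments: {"type":"object","properties":{"targets":{"type":"array","items":{"type":"array","items":{"type":"number"}}}},"required":["targets"]}

```bash
mkdir -p pics
cat > h.py <<'E'
import numpy as np, cv2
from cell import env
def ray(c,u,v,T=None):
    T=np.array(c["world_from_camera"]) if T is None else T
    f=240/np.tan(np.radians(c["vertical_fov"])/2)
    d=T[:3,:3]@np.array([(u-c["cx"])/f,(v-c["cy"])/f,1]); return T[:3,3],d
def plane(c,u,v,z,T=None):
    o,d=ray(c,u,v,T); return o+d*(z-o[2])/d[2]
def save(c,n): cv2.imwrite(n,c["frame"][:,:,::-1])
E
python3 - <<'E'
from h import *
import pickle
for n in("top","scene"):
    c=env.read_camera(n); save(c,f"pics/{n}1.png"); pickle.dump(c,open(n+".pkl","wb"))
    print(n,c["vertical_fov"],np.round(c["world_from_camera"],2).tolist())
s=env.state(); print(s)
E
```

```text
top 56.419237232578965 [[-0.01, -0.99, 0.13, 417.52], [-1.0, 0.01, -0.01, -110.19], [0.01, -0.13, -0.99, 967.3], [0.0, 0.0, 0.0, 1.0]]
scene 47.84634255934066 [[0.85, -0.34, 0.4, 199.28], [-0.53, -0.56, 0.64, -650.17], [0.0, -0.76, -0.65, 693.49], [0.0, 0.0, 0.0, 1.0]]
{'t': 0.1, 'joints': array([ 1.12840015e+00,  4.91500660e-01,  1.55938148e+00, -2.20816360e-05,
        1.09173989e+00, -1.05586314e-01]), 'qvel': array([-1.51723814e-03, -1.64800411e-03, -1.91878362e-03, -1.49367063e-04,
       -5.98874411e-05, -8.19808036e-05]), 'tau': array([ 1.89519742e-03, -6.13625765e+01, -2.58607364e+01,  6.93254918e-02,
        4.70473222e-02, -2.63178953e-05]), 'eef_pos': array([206.42837286, 589.68983511, 214.12175724]), 'tcp_rot': array([-3.14056694e+00, -8.90106466e-05,  2.80479294e+00]), 'ft_force': array([-0.69156008, -1.20880411,  0.36958028]), 'moment': array([-0.02557539, -0.04742445, -0.01135665]), 'grip_force': 0.0, 'opening': 1.0013865191150022}
```

View pics/top1.png

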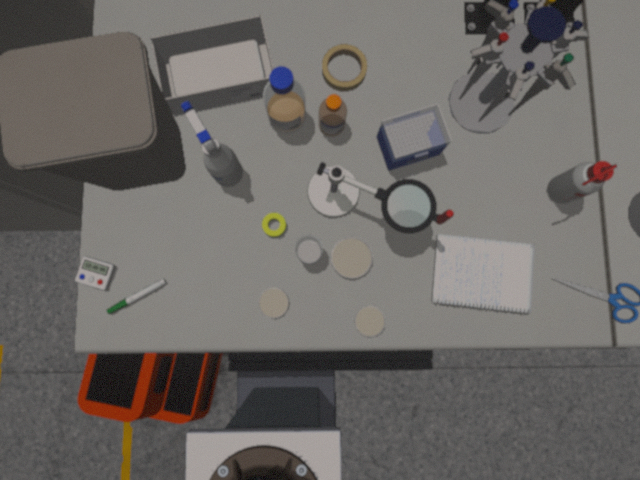

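View pics/scene1.png

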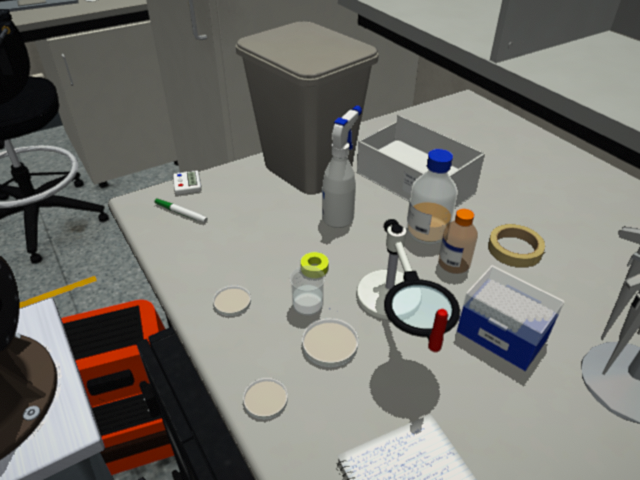

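The top view shows the pivot hub near (337,173), the lens at (409,206), the red handle at (445,215) and the large dish at (351,259). The beaker is at (309,250), the tape at (274,225), and two smaller dishes lie at (274,303) and (370,321). The scene view agrees: handle at (438,330), large dish at (330,343).

Run:
```python
from h import *
import pickle
C={n:pickle.load(open(n+".pkl","rb")) for n in("top","scene")}
def blob(m,uv,r):
    k=np.zeros(m.shape,np.uint8); cv2.circle(k,uv,r,255,-1)
    m=cv2.bitwise_and(m,k); cs,_=cv2.findContours(m,cv2.RETR_EXTERNAL,cv2.CHAIN_APPROX_NONE)
    return max(cs,key=cv2.contourArea)
def tri(a,b):
    (o1,d1),(o2,d2)=a,b; A=np.stack([d1,-d2],1); t=np.linalg.lstsq(A,o2-o1,rcond=None)[0]
    p,q=o1+t[0]*d1,o2+t[1]*d2; return (p+q)/2,np.linalg.norm(p-q)
def masks(f):
    hsv=cv2.cvtColor(f,cv2.COLOR_RGB2HSV)
    red=cv2.inRange(hsv,(0,150,60),(8,255,255))|cv2.inRange(hsv,(172,150,60),(180,255,255))
    blk=cv2.inRange(hsv,(0,0,0),(180,255,50)); tan=cv2.inRange(hsv,(8,22,100),(25,90,255))
    return red,blk,tan
P={'top':[(445,215),(409,206),(351,259)],'scene':[(438,330),(422,305),(330,343)]}
R={}
for n in C:
    r,b,t=masks(C[n]["frame"]); uv=P[n]
    hc=blob(r,uv[0],35); le=cv2.fitEllipse(cv2.convexHull(blob(b,uv[1],40 if n=='scene' else 33))); de=cv2.fitEllipse(cv2.convexHull(blob(t,uv[2],40)))
    print(n,'handle',cv2.boundingRect(hc),cv2.minAreaRect(hc),'lens',le,'dish',de)
    R[n]=(le[0],de[0],hc)
    print(' dish z10',plane(C[n],*de[0],8).round(1),'lens z135',plane(C[n],*le[0],135).round(1))
    m=cv2.moments(hc); u=(m['m10']/m['m00'],m['m01']/m['m00']); R[n]+=(u,); print(' handle c z170',u,plane(C[n],*u,170).round(1))
for i,nm in((0,'lens'),(1,'dish'),(3,'handle')):
    print(nm,[np.round(x,1) for x in tri(ray(C['top'],*R['top'][i]),ray(C['scene'],*R['scene'][i]))])
print('hub',tri(ray(C['top'],337,173),ray(C['scene'],393,228)), plane(C['top'],337,173,157))
# foot
f=C['top']["frame"]; hsv=cv2.cvtColor(f,cv2.COLOR_RGB2HSV); w=cv2.inRange(hsv,(0,0,185),(180,40,255))
e=cv2.fitEllipse(cv2.convexHull(blob(w,(333,192),32))); print('foot',e,plane(C['top'],*e[0],10))
g=cv2.resize(f[150:290,260:470],None,fx=3.8,fy=3.8,interpolation=cv2.INTER_CUBIC); cv2.imwrite('pics/crop.png',g[:,:,::-1])
```

```text
top handle (446, 210, 7, 7) ((448.9000549316406, 213.3000030517578), (5.81377649307251, 5.81377649307251), 63.43495178222656) lens ((407.39239501953125, 205.4901885986328), (50.23664093017578, 60.3521614074707), 115.13760375976562) dish ((351.00079345703125, 257.5558166503906), (39.08980178833008, 39.897132873535156), 128.31866455078125)
 dish z10 [ 509.3 -188.9    8. ] lens z135 [ 595.4 -287.5  135. ]
 handle c z170 (448.8692810457516, 213.2875816993464) [ 572.8 -354.9  170. ]
scene handle (429, 309, 18, 42) ((437.82415771484375, 329.57366943359375), (12.5880765914917, 42.418277740478516), 12.804265975952148) lens ((420.7438049316406, 305.345703125), (61.979942321777344, 77.07593536376953), 119.5069580078125) dish ((329.691162109375, 342.2534484863281), (38.97683334350586, 52.14711380004883), 92.58438873291016)
 dish z10 [ 507.5 -189.2    8. ] lens z135 [ 594.1 -286.4  135. ]
 handle c z170 (437.92553606237817, 330.23001949317734) [ 560.3 -353.2  170. ]
lens [array([ 594.6, -287. ,  135.5]), np.float64(1.6)]
dish [array([ 508.7, -188.6,    6.8]), np.float64(1.4)]
handle [array([ 568.6, -352.9,  166.5]), np.float64(11.1)]
hub (array([ 650.27024137, -152.04557491,  158.43609752]), np.float64(6.171656155794971)) [ 653.53100894 -153.60559436  157.        ]Traceback (most recent call last):
  File "<stdin>", line 30, in <module>
  File "<stdin>", line 7, in blob
ValueError: max() iterable argument is empty
```

```bash
cat >> h.py <<'E'
from scipy.spatial.transform import Rotation as Ro
def to(x,y,z,yawdeg=None):
    s=env.state(); R=Ro.from_euler('xyz',s['tcp_rot'])
    d=R.inv().apply(np.array([x,y,z])-s['eef_pos']); yw=np.degrees(s['tcp_rot'][2])
    t=0 if yawdeg is None else -((yawdeg-yw+180)%360-180)
    print('to',(x,y,z),'->',d.round(1),'turn',round(t,1),'q6',s['joints'][5].round(2))
E
python3 - <<'E'
from h import *
import pickle
c=pickle.load(open("top.pkl","rb")); print(plane(c,448.9,213.3,197))
to(480,100,255,41)
E
```

```text
[ 567.53906193 -346.68047424  197.        ]
to (480, 100, 255) -> [-420.  -371.8  -40.5] turn 119.7 q6 -0.11
```

Request:
arm_command:
  targets:
    - [-420, -372, -40, 120, 1]
    - [-420, -372, -40, 120, 1]
    - [-420, -372, -40, 120, 1]
    - [-420, -372, -40, 120, 1]
    - [-420, -372, -40, 120, 1]

```text
t: 0.6
eef_pos: [328.5, 370.3, 232.4]
tcp_rot: [-3.141, 0.0, 2.049]
ft_force: [2.0, -0.0, -0.2]
opening: 1.002
grip_force: 0.0
```

```bash
python3 -c "
from h import *
to(480,100,255,41);to(568,-349,255,41)"
```

```text
to (480, 100, 255) -> [-309.7   10.1  -22.6] turn 76.4 q6 0.23
to (568, -349, 255) -> [-748.9 -118.4  -22.5] turn 76.4 q6 0.23
```

Request:
arm_command:
  targets:
    - [-310, 10, -22, 76, 1]
    - [-310, 10, -22, 76, 1]
    - [-310, 10, -22, 76, 1]
    - [-310, 10, -22, 76, 1]
    - [-310, 10, -22, 76, 1]

```text
t: 1.1
eef_pos: [451.7, 153.3, 250.2]
tcp_rot: [-3.142, -0.0, 1.299]
ft_force: [1.0, 0.1, 0.2]
opening: 1.002
grip_force: 0.0
```

```bash
python3 -c "
from h import *
to(568,-349,255,41)"
```

```text
to (568, -349, 255) -> [-452.6  247.1   -4.8] turn 33.4 q6 0.46
```

Request:
arm_command:
  targets:
    - [-450, 245, -5, 33, 1]
    - [-450, 245, -5, 33, 1]
    - [-450, 245, -5, 33, 1]
    - [-450, 245, -5, 33, 1]
    - [-450, 245, -5, 33, 1]

```text
t: 1.6
eef_pos: [508.8, -90.1, 252.5]
tcp_rot: [-3.141, -0.0, 0.724]
ft_force: [0.3, 1.1, 0.4]
opening: 1.001
grip_force: 0.0
```

```bash
python3 -c "
from h import *
to(568,-349,255,41)"
```

```text
to (568, -349, 255) -> [-127.2  233.2   -2.6] turn 0.5 q6 0.54
```

Request:
arm_command:
  targets:
    - [-127, 233, -3, 0, 1]
    - [-127, 233, -3, 0, 1]
    - [-127, 233, -3, 0, 1]
    - [-127, 233, -3, 0, 1]
    - [-127, 233, -3, 0, 1]

```text
t: 2.1
eef_pos: [565.7, -333.5, 255.0]
tcp_rot: [-3.141, -0.0, 0.729]
ft_force: [1.2, 1.3, 0.2]
opening: 0.995
grip_force: 0.0
```

Request:
arm_command:
  targets:
    - [-6, 10, 0, 0, 1]
    - [-6, 10, 0, 0, 1]
    - [-6, 10, 0, 0, 1]

```text
t: 2.4
eef_pos: [567.6, -341.7, 255.0]
tcp_rot: [-3.14, -0.0, 0.729]
ft_force: [-0.1, 0.7, 0.2]
opening: 0.999
grip_force: 0.0
```

Run:
```python
from h import *
s=env.state(); c=env.read_camera("wrist"); save(c,"pics/w1.png")
T=np.eye(4);T[:3,:3]=Ro.from_euler('xyz',s['tcp_rot']).as_matrix();T[:3,3]=s['eef_pos'];T=T@np.array(c["hand_eye"])
hsv=cv2.cvtColor(c["frame"],cv2.COLOR_RGB2HSV)
m=cv2.inRange(hsv,(0,150,60),(8,255,255))|cv2.inRange(hsv,(172,150,60),(180,255,255))
cs,_=cv2.findContours(m,cv2.RETR_EXTERNAL,cv2.CHAIN_APPROX_NONE)
print(s['eef_pos'],T[:3,3].round(0))
for k in cs:
    if cv2.contourArea(k)>50:
        r=cv2.minAreaRect(k); print(r, plane(c,*r[0],175,T),plane(c,*r[0],197,T))
to(568,-349,160)
```

```text
[ 567.60870523 -341.73454131  254.98289528] [ 623. -293.  426.]
((328.9198913574219, 251.4779052734375), (41.41636276245117, 21.128652572631836), 86.98721313476562) [ 569.09988784 -346.75247799  175.        ] [ 573.83735642 -342.03766703  197.        ]
to (568, -349, 160) -> [-5.   6.  95.4] turn 0 q6 0.2
```

View pics/w1.png

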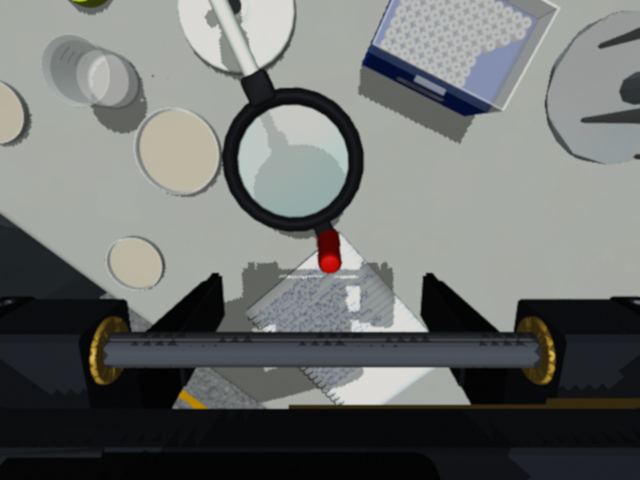

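The wrist view shows the peg (top at (330,262), foot at (328,235)) centred between the open fingers, with the lens above it at (293,160). The peg is at about (569,-347).

Request:
arm_command:
  targets:
    - [-3, 5, 40, 0, 1]
    - [-3, 5, 80, 0, 1]
    - [-3, 5, 95, 0, 1]
    - [-3, 5, 95, 0, 1]

```text
t: 2.85
eef_pos: [568.4, -346.3, 158.5]
tcp_rot: [-3.138, 0.001, 0.73]
ft_force: [-0.7, 0.6, -0.0]
opening: 1.0
grip_force: 0.0
```

Request:
arm_command:
  targets:
    - [0, 0, 0, 0, 0.1]
    - [0, 0, 0, 0, 0.1]
    - [0, 0, 0, 0, 0.1]
    - [0, 0, 0, 0, 0.1]
    - [0, 0, 0, 0, 0.1]

```text
t: 3.35
eef_pos: [569.1, -348.6, 160.8]
tcp_rot: [3.141, -0.0, 0.729]
ft_force: [-0.1, -0.3, 0.2]
opening: 0.635
grip_force: 0.0
```

Request:
arm_command:
  targets:
    - [0, 0, 0, 0, 0.1]
    - [0, 0, 0, 0, 0.1]
    - [0, 0, 0, 0, 0.1]
    - [0, 0, 0, 0, 0.1]
    - [0, 0, 0, 0, 0.1]

```text
t: 3.85
eef_pos: [569.0, -348.6, 160.3]
tcp_rot: [-3.141, -0.0, 0.729]
ft_force: [-0.2, 0.4, -0.4]
opening: 0.214
grip_force: 0.0
```

Request:
arm_command:
  targets:
    - [0, 0, 0, 0, 0]
    - [0, 0, 0, 0, 0]
    - [0, 0, 0, 0, 0]

```text
t: 4.15
eef_pos: [569.0, -348.4, 160.3]
tcp_rot: [-3.141, -0.0, 0.729]
ft_force: [-0.4, 0.9, 0.6]
opening: 0.164
grip_force: 30.0
```

Run:
```python
from h import *
s=env.state(); print(s['eef_pos'],s['grip_force'],s['opening'],s['ft_force'])
R=Ro.from_euler('xyz',s['tcp_rot']); h=s['eef_pos'][:2]
l=np.array([508.4,-189]); p0=np.array([651,-153]); p=h+(p0-h)/np.linalg.norm(p0-h)*215; print('pivot',p,np.linalg.norm(p0-h),np.linalg.norm(l-p))
a0=np.arctan2(*(h-p)[::-1]); a1=np.arctan2(*(l-p)[::-1]); print(np.degrees([a0,a1]))
for a in np.linspace(a0,a1,11)[1:]:
    q=p+215*np.array([np.cos(a),np.sin(a)]); print(q.round(0),R.inv().apply([*(q-h),0]).round(1))
```

```text
[ 568.98260052 -348.37647236  160.27578663] 29.999908157915343 0.16393125585051382 [-0.43727321  0.94429327  0.63869096]
pivot [ 652.20246273 -150.13557211] 211.89341606151874 148.9617133462217
[-112.77225438 -164.87640209]
[ 551. -340.] [ -7.6 -18.    0. ]
[ 534. -330.] [-13.5 -36.6   0. ]
[ 519. -319.] [-17.7 -55.7   0. ]
[ 504. -306.] [-20.2 -75.1   0. ]
[ 490. -292.] [-20.9 -94.6   0. ]
[ 478. -276.] [ -19.8 -114.2    0. ]
[ 467. -260.] [ -16.9 -133.5    0. ]
[ 458. -243.] [-1.230e+01 -1.525e+02  1.000e-01]
[ 451. -225.] [-6.00e+00 -1.71e+02  1.00e-01]
[ 445. -206.] [ 1.900e+00 -1.888e+02  1.000e-01]
```

Request:
arm_command:
  targets:
    - [-4, -9, 0, 0, 0]
    - [-7.6, -18, 0, 0, 0]
    - [-11, -27, 0, 0, 0]
    - [-13.5, -36.6, 0, 0, 0]
    - [-13.5, -36.6, 0, 0, 0]

```text
t: 4.65
eef_pos: [532.9, -329.7, 160.3]
tcp_rot: [-3.14, 0.001, 0.729]
ft_force: [-2.6, -1.2, -4.5]
opening: 0.159
grip_force: 30.0
```

Request:
arm_command:
  targets:
    - [-4.2, -19.1, 0, 0, 0]
    - [-6.7, -38.5, 0, 0, 0]
    - [-7.4, -58, 0, 0, 0]
    - [-7.4, -58, 0, 0, 0]
    - [-7.4, -58, 0, 0, 0]

```text
t: 5.15
eef_pos: [489.1, -292.1, 160.2]
tcp_rot: [-3.139, 0.002, 0.729]
ft_force: [-6.7, -5.0, -2.8]
opening: 0.163
grip_force: 30.0
```

Run:
```python
from h import *
# refine pivot from circle through grip positions (radius known): two points + R
s=env.state(); a=np.array([569.,-348.4]); b=s['eef_pos'][:2]; m=(a+b)/2; d=b-a; L=np.linalg.norm(d)
n=np.array([-d[1],d[0]])/L; w=np.sqrt(215**2-(L/2)**2)
for q in(m+n*w,m-n*w): print(q.round(1))
print(b,s['ft_force'],s['tcp_rot'])
```

```text
[ 408.4 -491.3]
[ 649.7 -149.1]
[ 489.13737519 -292.0804197 ] [-6.73979866 -4.98786995 -2.77052899] [-3.13945869e+00  1.89886150e-03  7.29453392e-01]
```

Request:
arm_command:
  targets:
    - [-1.2, -19.6, 0, 0, 0]
    - [1.5, -39, 0, 0, 0]
    - [6, -58, 0, 0, 0]
    - [12, -77, 0, 0, 0]
    - [12, -77, 0, 0, 0]

```text
t: 5.65
eef_pos: [447.7, -224.8, 160.3]
tcp_rot: [-3.14, -0.001, 0.73]
ft_force: [2.6, 2.6, -8.4]
opening: 0.165
grip_force: 30.0
```

Run:
```python
from h import *
s=env.state(); b=s['eef_pos'][:2]; P=np.array([[569.,-348.4],[489.1,-292.1],b])
from scipy.optimize import least_squares
r=least_squares(lambda c:np.linalg.norm(P-c,axis=1)-215,[650,-150]); p=r.x; print(p,r.fun,b,s['ft_force'])
d=np.array([508.4,-189]); u=(d-p)/np.linalg.norm(d-p); t=p+215*u; print('target',t,np.linalg.norm(d-p)); to(*t,160)
```

```text
[ 648.91550803 -148.66756997] [ 0.1267813  -0.25862394  0.15544532] [ 447.69572682 -224.84148481] [ 2.61207823  2.64765132 -8.42400039]
target [ 442.25993758 -207.98430627] 146.1893050399829
to (np.float64(442.259937584201), np.float64(-207.984306268988), 160) -> [  7.2 -16.2   0.3] turn 0 q6 0.24
```

Request:
arm_command:
  targets:
    - [3.6, -8, 0, 0, 0]
    - [7, -16, 0, 0, 0]
    - [7, -16, 0, 0, 0]
    - [7, -16, 0, 0, 0]

```text
t: 6.05
eef_pos: [442.6, -209.5, 160.2]
tcp_rot: [-3.141, -0.0, 0.729]
ft_force: [2.5, 2.0, -8.9]
opening: 0.161
grip_force: 30.0
```

Run:
```python
from h import *
c=env.read_camera("scene"); save(c,"pics/s2.png")
s=env.state(); w=env.read_camera("wrist")
print(s['eef_pos'],s['ft_force'])
T=np.eye(4);T[:3,:3]=Ro.from_euler('xyz',s['tcp_rot']).as_matrix();T[:3,3]=s['eef_pos'];T=T@np.array(w["hand_eye"])
i=w["frame"].copy()
Ti=np.linalg.inv(T); f=240/np.tan(np.radians(w["vertical_fov"])/2)
for x,col in(((508.4,-189,7.5),(0,255,0)),((504.5,-190.4,135),(255,0,0))):
    q=Ti@np.array([*x,1]); u=(int(w["cx"]+f*q[0]/q[2]),int(w["cy"]+f*q[1]/q[2])); cv2.circle(i,u,4,col,1); print(u)
cv2.imwrite("pics/w2.png",i[:,:,::-1])
```

```text
[ 442.64859933 -209.6982836   160.21755124] [ 1.89465963  2.42881189 -8.02677336]
(356, 150)
(374, 167)
```

View pics/w2.png

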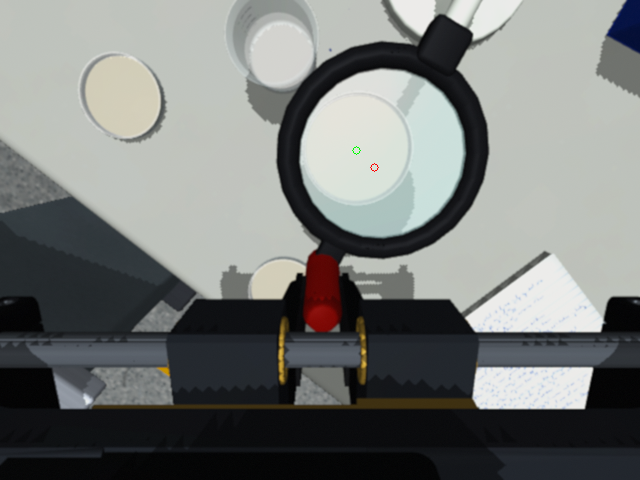

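The wrist view shows the dish at (356,149), matching the projection (green). The lens ring centre is near (383,150), a little off the predicted (374,167), so I'll measure the ring.

Run:
```python
from h import *
w=env.read_camera("wrist"); s=env.state()
T=np.eye(4);T[:3,:3]=Ro.from_euler('xyz',s['tcp_rot']).as_matrix();T[:3,3]=s['eef_pos'];T=T@np.array(w["hand_eye"])
hsv=cv2.cvtColor(w["frame"],cv2.COLOR_RGB2HSV)
b=cv2.inRange(hsv,(0,0,0),(180,255,75)); 
# inner glass: the non-black component around (383,150)
cs,h=cv2.findContours(255-b,cv2.RETR_LIST,cv2.CHAIN_APPROX_NONE)
for k in cs:
    if cv2.contourArea(k)>8000 and cv2.pointPolygonTest(k,(383,150),False)>0 and cv2.contourArea(k)<40000:
        e=cv2.fitEllipse(k); print(e,plane(w,*e[0],135,T).round(1),plane(w,*e[0],141,T).round(1))
u,v=324,290; print('peg mid',plane(w,u,v,172,T).round(1),'peg top',plane(w,322,318,197,T).round(1))
print('dish',plane(w,356,149,8,T))
```

```text
((381.86883544921875, 152.71568298339844), (163.27967834472656, 170.87266540527344), 31.02617835998535) [ 512.1 -188.4  135. ] [ 511.6 -187.6  141. ]
peg mid [ 449.1 -205.6  172. ] peg top [ 447.7 -205.8  197. ]
dish [ 509.06722721 -188.10763637    8.        ]
```

Request:
arm_command:
  targets:
    - [0, 0, 0, 0, 0.8]
    - [0, 0, 0, 0, 0.8]
    - [0, 0, 0, 0, 0.8]
    - [0, 0, 0, 0, 0.8]
    - [0, 0, 0, 0, 0.8]

```text
t: 6.7
eef_pos: [442.7, -210.0, 160.5]
tcp_rot: [3.141, -0.0, 0.729]
ft_force: [-0.0, -0.4, 0.2]
opening: 0.526
grip_force: 0.0
```

Request:
arm_command:
  targets:
    - [0, 0, 0, 0, 0.8]
    - [0, 0, 0, 0, 0.8]
    - [0, 0, -20, 0, 0.8]
    - [0, 0, -60, 0, 0.8]
    - [0, 0, -100, 0, 0.8]

```text
t: 7.2
eef_pos: [442.3, -209.7, 261.3]
tcp_rot: [-3.14, 0.0, 0.729]
ft_force: [-0.1, -0.6, -0.8]
opening: 0.8
grip_force: 0.0
```

Run:
```python
from h import *
to(300,-450,260)
```

```text
to (300, -450, 260) -> [-266.2   84.5    1.3] turn 0 q6 0.26
```

Request:
arm_command:
  targets:
    - [-266, 85, -20, 0, 0.8]
    - [-266, 85, -20, 0, 0.8]
    - [-266, 85, -20, 0, 0.8]
    - [-266, 85, -20, 0, 0.8]
    - [-266, 85, -20, 0, 0.8]

```text
t: 7.7
eef_pos: [314.7, -426.2, 278.5]
tcp_rot: [3.141, -0.0, 0.729]
ft_force: [0.7, -0.1, -0.8]
opening: 0.799
grip_force: 0.0
```

Run:
```python
from h import *
for n in("top","scene"):
    c=env.read_camera(n); save(c,f"pics/{n}3.png")
    T=np.linalg.inv(c["world_from_camera"]); f=240/np.tan(np.radians(c["vertical_fov"])/2)
    q=T@np.array([512,-188.4,135,1]); u=np.array([c["cx"]+f*q[0]/q[2],c["cy"]+f*q[1]/q[2]]); print(n,u)
    b=cv2.inRange(cv2.cvtColor(c["frame"],cv2.COLOR_RGB2HSV),(0,0,0),(180,255,60))
    for k in cv2.findContours(255-b,cv2.RETR_LIST,cv2.CHAIN_APPROX_NONE)[0]:
        A=cv2.contourArea(k)
        if 700<A<6000 and cv2.pointPolygonTest(k,u,False)>0:
            e=cv2.fitEllipse(k); print(e,plane(c,*e[0],135))
```

```text
top [356.1591968  249.60179938]
((357.10333251953125, 250.05528259277344), (44.88832092285156, 45.208255767822266), 143.1486358642578) [ 511.12899398 -190.15133403  135.        ]
((356.9674072265625, 249.4686737060547), (53.32637405395508, 60.557708740234375), 158.83633422851562) [ 512.23696987 -189.9200181   135.        ]
scene [333.36309635 284.82490174]
```

View pics/top3.png

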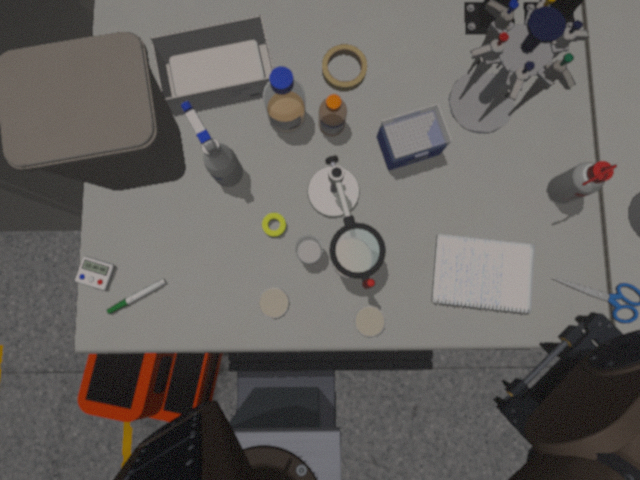

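The top view shows the lens at (357,250), about 3 mm from the dish centre. The arm is clear, at the lower right.

```bash
python3 -c "
from h import *
print(env.job_done())"
```

```text
the job is handed in; nothing more can be done
None
```

The magnifier's lens is now centred over the large petri dish to about 3 mm by camera measurement, the handle is released and the robot is clear; I handed the job in, but no verdict came back.

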